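Gauge the height of the red board's relay

ROBOT

A 7-joint arm with a two-finger parallel gripper is mounted at the origin on the work surface. World frame = base frame: x ahead of the robot, y to its left, z up, the work surface at z = 0. Lengths are in m, angles in rad, forces in N, time in s.
With the tool pointing down it reaches from about 0.425 to 0.925 m from the base axis. Payload 6.8 kg.
Tool frame: the origin (TCP) lies on the front face of the gripper's body, between the roots of the fingers; the fingertips stand 73 mm ahead of it and the grasp point (between the pads) lies 54 mm ahead of it; z points along the fingers, y is the direction in which the jaws open and shut (so a half turn about z gives the same grasp; the last joint's range is limited). The gripper opens to 85 mm and grips with 20 to 120 N. Pads are 22 mm wide; open, the fingers measure 114 mm over their backs; the gripper's body (76 mm by 85 mm) begins 54 mm behind the grasp point. The pads swing forward as they close: fully open they stand 13 mm farther back than shut.
Start: joints at [1.008, 0.477, 0.022, 1.555, -0.011, 1.109, -0.083], TCP at [0.297, -0.606, 0.304] pointing down, gripper open.
Joint ranges: [-2.96, 2.96], [-0.34, 2.1], [-1.41, 1.46], [0.24, 2.44], [-1.37, 4.51], [0.17, 1.92], [-2.96, 2.96]. Speed limits (rad/s): [2.39, 2.39, 3.14, 3.14, 3.14, 3.14, 3.14].

INTERFACE

Orientations are given as a rotation vector (axis times angle).
In Python, from bench import * gives the robot as it stands.
- The arm moves only by the tool jog_arm, never from a script. Its argument "plan" is a list of rows, each a list of 2 entries, a list of its own where there are three numbers: the shift along the world's x, y, z in cm, then the turn about the world's z in rad. In form: [[[tx, ty, tz], twist], ...]. A call has 1 to 12 rows; each row shifts and turns the commanded pose from where the row before left it; what a row does not reach is not made up. A row lasts 1/10 s, in which the tool goes at most 50 mm and 8.59 degrees, less where a joint would pass 70% of its speed; a pose out of reach is approached as far as the arm can. A call is refused whole if a number of a shift passes 5 or a number of a turn 0.15, either way. A call with a gripper value outside its range is refused whole. "hand" is the finger opening in cm, from 0 to 8.54, set as the call begins (left out, the last holds). The fingers move at their own pace and stop on an object; "grip_force" is the grip in N (left out, the last holds). Time passes only in rows, so rows that do not move let the fingers close. It gives the time, the measured TCP pose, the force and the opening at its end, in the units of the state.
- get_obs(): the state, without advancing time (a new reading comes with each control period).
- grab_frame(name): name is "side" or "top"; returns the picture (420x560x3 uint8, red, green, blue); there is no depth.
- get_calibration(name): a dict with "intrinsics" (3x3 intrinsics, pixels), "k1" (the pictures are not rectified: a ray, as slopes to the right and down, at radius r is drawn at 1 + k1 r^2 times it, then the intrinsics apply), "xyz" and "orientation" of the camera in the world. Camera axes: x right, y down, z forward; pixel columns grow to the right and rows downward; lengths in m; the calibration is good to about 2 mm. A picture is of the moment at which its call begins. get_calibration takes no time and is no camera call.
- hand_in(): hands the job in, once; it reports no verdict.
The state is a dict: "clock": time; "joints": joint angles; "qvel": joint speeds; "tau": joint torques, N m; "tcp_pos": TCP position; "orientation": TCP orientation; "contact_force": force on the tool from outside, world axes, zero at the start; "moment": the same for the moment, N m; "grip_width": finger opening in m.
Only numpy, scipy, OpenCV 4.12 (cv2) and the standard library are available. Lean on these libraries where they do the work, as an engineer would, in place of code of your own. Each camera call takes 0.05 s, during which the arm holds its last target. There are 200 camera calls.

TASK

Pick up the bridge gauge by its orange grip and set it down gently astride the red circuit board, so that its sprung foot rests on the middle of the black relay and reads the relay's height. Leave the gauge standing square on both legs on the yellow mat and let go; do not shift the red board or the blue one.

Things in the scene. Friction and masses are not known exactly. Their poses are not given: they have to be found in the camera images.
- gauge_grip (a point): Bridge gauge, 350 g, on the bare table: two aluminium legs (12 mm thick, 40 deep, 84 mm clear gap along y, 50 mm high), 108 mm wide over all; beam top 62 mm up; on it an orange grip 26 x 26 mm, from 62 to 112 mm up, scale and red pointer on its -x and +x faces: grasp its plain -y and +y faces. This point: grip's axis, 92 mm above the legs' underside; z up. The foot is on this axis.
- gauge_foot (a joint): Gauge's sprung foot, a brass disc 14 mm across under the beam's middle. Value (m) = height of its underside above the legs' underside: 0 at its lower stop (level with them), 0.040 at most. Spring and weight press down with 0.7 N at 0, 0.2 N more per 10 mm; the gauge's weight far exceeds this. Reads 0.026 on the red board's relay, 0.034 on the blue one's.
- red_board_top (a point): Red circuit board, 56 (x) by 38 (y) by 4 mm, 70 g, loose on the yellow mat (2 mm thick, on the table), with a black box-shaped relay, 30 (x) by 26 (y) mm, in its middle. This point: centre of the relay's top face, 26 mm above the mat; z up. Other parts on the mat are at least 100 mm away, centre to centre, and under 40 mm tall.
- blue_board_top (a point): Blue circuit board, same outline and relay as the red one but taller, also loose on the mat; a bystander. This point: centre of its relay's top face, 34 mm above the mat.
There are look-alikes about, which are no part of the job. Of the things that look like the part that bears gauge_grip, take the one that is farthest to the robot's right at the start.

How it is judged:
At the end, for the whole second after the job is handed in: The gauge stands upright (within 3 degrees) on both legs on the mat, its axis within 13 mm of the centre of the red board's relay, its foot at rest reading 26 mm (23.5 to 28.5); the red and blue boards are within 15 mm of where they started (value of joint gauge_foot between 0.0235 and 0.0285 m and velocity of joint gauge_foot between -0.01 and 0.01 m/s and horizontal distance between gauge_grip and red_board_top below 0.013 m and height (world z) of gauge_grip below 0.098 m and angle between gauge_grip's own z axis and vertical below 0.06 rad and distance of each of red_board_top, blue_board_top from where it was at the start of the episode below 0.015 m); the robot touches nothing.
It fails at once if the foot is driven up faster than 0.5 m/s (the gauge dropped or slammed onto a part) (velocity of joint gauge_foot above 0.5 m/s).
It fails at once if the blue board is shifted by more than 15 mm (distance of blue_board_top from where it was at the start of the episode above 0.015 m).
It also fails if it takes over 32 s, if anything falls off the work surface, if the arm or the gripper's body presses on something with over 40 N, if the wrist force passes 120 N, or if a joint passes its speed limit or range.

## Working session

There is one attempt and no reset: what is moved stays moved. The work goes in short steps, Python scripts to look and compute and a tool call to move; the robot and the scene stay as the last step left them, time stands still between calls to the robot, and variables do not carry over. Pictures are saved under pics/ and viewed, about 8 in all and at most 12, crops included, and the job is handed in when it is done.

Besides the shell and the picture viewer there is one more tool, called after "Request:" as name(argument=value, ...), one argument or row to a line, values as JSON. jog_arm: Moves the arm, as the interface text tells. Its arguments: {"type":"object","properties":{"plan":{"type":"array","items":{"type":"array"}},"hand":{"type":"number"},"grip_force":{"type":"number"}},"required":["plan"]}

```bash
mkdir -p pics; cat > h.py <<'E'
from bench import *
import numpy as np, cv2
from scipy.spatial.transform import Rotation as R
def cal(n):
    c=get_calibration(n); o=np.array(c["orientation"],float)
    M=o if o.shape==(3,3) else R.from_rotvec(o).as_matrix()
    return np.array(c["intrinsics"]),c["k1"],np.array(c["xyz"]),M
def ray(n,u,v):
    K,k,p,M=cal(n)
    d=cv2.undistortPoints(np.array([[[u,v]]],float),K,np.array([k,0,0,0,0.]))[0,0]
    return p,M@np.array([d[0],d[1],1])
def onz(n,u,v,z):
    p,d=ray(n,u,v); return p+d*(z-p[2])/d[2]
def proj(n,P):
    K,k,p,M=cal(n)
    return cv2.projectPoints(np.array(P,float).reshape(-1,3),cv2.Rodrigues(M.T)[0],-M.T@p,K,np.array([k,0,0,0,0.]))[0][:,0]
def save(n,f,img=None):
    i=grab_frame(n) if img is None else img
    cv2.imwrite(f,i[:,:,::-1]); return i
E
python3 - <<'E'
from h import *
for n in("top","side"):
    save(n,f"pics/{n}0.png"); c=cal(n); print(n,c)
print(get_obs())
E
```

```text
top (array([[393.47389803,   0.        , 278.61252282],
       [  0.        , 393.47389803, 212.51597763],
       [  0.        ,   0.        ,   1.        ]]), -0.03251601281728651, array([ 0.32200538, -0.0364905 ,  0.96470365]), array([[ 2.36881352e-02, -9.82382151e-01,  1.85375785e-01],
       [-9.99706548e-01, -2.42171499e-02, -5.89677712e-04],
       [ 5.06856203e-03, -1.85307418e-01, -9.82667528e-01]]))
side (array([[432.45770191,   0.        , 275.15967111],
       [  0.        , 432.45770191, 207.56985046],
       [  0.        ,   0.        ,   1.        ]]), -0.07563942516711772, array([ 0.01432673, -0.49562192,  0.55887061]), array([[ 0.68102499, -0.42447615,  0.59667828],
       [-0.7322504 , -0.39055884,  0.55791859],
       [-0.00378516, -0.8168744 , -0.57680316]]))
{'clock': 0.1, 'joints': array([ 1.00789902,  0.47772195,  0.02231754,  1.55635075, -0.01151649,
        1.10931795, -0.08310186]), 'qvel': array([-0.00020788, -0.00123976,  0.00160902, -0.00246388, -0.00113534,
        0.00038186, -0.0008046 ]), 'tau': array([ 3.96364398e-03, -5.97773123e+01,  1.61360130e+00, -2.81956404e+01,
        1.28644813e-02,  5.04653261e-03,  2.27077356e-05]), 'tcp_pos': array([ 0.29634362, -0.60600171,  0.3030201 ]), 'orientation': array([-3.05914206e+00, -7.07942129e-01,  7.36540848e-04]), 'contact_force': array([ 0.5101286 ,  0.09207977, -0.53490901]), 'moment': array([-0.03561927, -0.044016  ,  0.00459179]), 'grip_width': 0.08530348177067483}
```

View pics/top0.png

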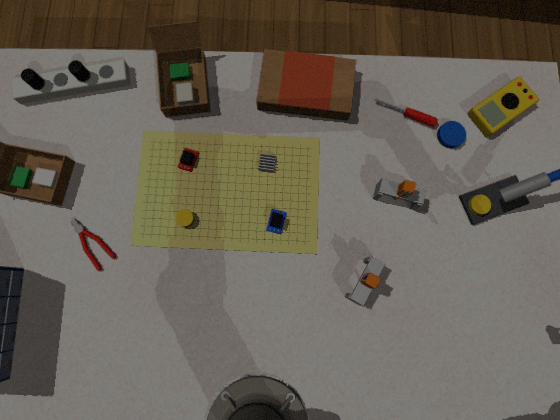

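View pics/side0.png

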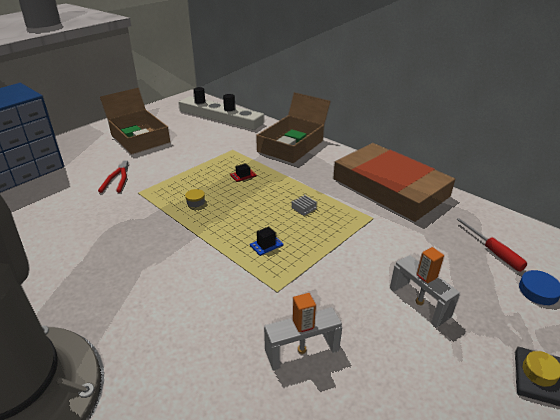

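The top view shows the two gauges: A with its grip at about (407,187) and B at about (371,281). A is farther right (−y), so I take A. The red board is at about (188,159) and the blue one at about (277,220). Next I measure them.

```bash
cat > m.py <<'E'
from h import *
from scipy.optimize import least_squares
def blobs(im,lo,hi,amin=15,s=110,v=50):
    h=cv2.cvtColor(im,cv2.COLOR_RGB2HSV); m=cv2.inRange(h,(lo,s,v),(hi,255,255))
    n,l,st,c=cv2.connectedComponentsWithStats(m)
    return [(tuple(c[i].round(1)),st[i].tolist()) for i in range(1,n) if st[i,4]>=amin]
def tri(us,ut):
    A=[];b=[];rs=[]
    for n,u in(("side",us),("top",ut)):
        p,d=ray(n,*u); d/=np.linalg.norm(d); Q=np.eye(3)-np.outer(d,d); A.append(Q); b.append(Q@p)
    x=np.linalg.lstsq(np.vstack(A),np.hstack(b),rcond=None)[0]
    return x,[np.linalg.norm(Q@x-q) for Q,q in zip(A,b)]
E
python3 - <<'E'
from m import *
t=cv2.imread("pics/top0.png")[:,:,::-1].copy(); s=cv2.imread("pics/side0.png")[:,:,::-1].copy()
for n,i in(("top",t),("side",s)):
    print(n,"or",blobs(i,5,17,30,150)); print("red",blobs(i,0,5)+blobs(i,172,180)); print("blue",blobs(i,105,125))
def z(i,x,y,w,h,k): return cv2.resize(i[y:y+h,x:x+w],None,fx=k,fy=k,interpolation=cv2.INTER_NEAREST)
a=np.vstack([np.hstack([z(t,370,165,60,50,6),z(t,165,140,60,50,6)]),np.hstack([z(s,382,240,90,75,4),z(s,215,150,90,75,4)])])
save(0,"pics/z0.png",a)
E
```

```text
top or [((np.float64(25.6), np.float64(22.6)), [0, 0, 62, 48, 1105]), ((np.float64(104.5), np.float64(24.7)), [56, 0, 95, 49, 1761]), ((np.float64(145.0), np.float64(3.5)), [139, 0, 13, 10, 35]), ((np.float64(279.3), np.float64(48.7)), [146, 0, 205, 111, 6428]), ((np.float64(454.9), np.float64(33.2)), [346, 3, 214, 58, 3809]), ((np.float64(52.2), np.float64(24.0)), [45, 18, 16, 12, 62]), ((np.float64(296.7), np.float64(27.9)), [293, 20, 6, 15, 33]), ((np.float64(54.7), np.float64(39.4)), [45, 29, 19, 19, 114]), ((np.float64(349.7), np.float64(45.2)), [340, 35, 21, 19, 100]), ((np.float64(406.1), np.float64(186.7)), [397, 180, 18, 15, 172]), ((np.float64(371.4), np.float64(280.5)), [361, 273, 20, 15, 169])]
red [((np.float64(420.8), np.float64(116.7)), [404, 108, 34, 19, 267]), ((np.float64(192.3), np.float64(151.5)), [185, 148, 14, 9, 31]), ((np.float64(183.4), np.float64(166.6)), [179, 161, 10, 10, 23]), ((np.float64(93.9), np.float64(247.0)), [79, 229, 37, 42, 368]), ((np.float64(185.6), np.float64(166.5)), [179, 163, 14, 8, 37])]
blue [((np.float64(452.0), np.float64(133.2)), [437
[... 201 characters left out ...]
2)), [351, 150, 84, 43, 1793]), ((np.float64(432.7), np.float64(262.9)), [417, 247, 27, 36, 419]), ((np.float64(301.7), np.float64(308.1)), [293, 293, 23, 39, 474])]
red [((np.float64(114.7), np.float64(179.6)), [98, 167, 29, 26, 256]), ((np.float64(506.4), np.float64(254.2)), [485, 237, 42, 35, 558]), ((np.float64(420.9), np.float64(277.3)), [417, 274, 9, 8, 20]), ((np.float64(307.1), np.float64(329.3)), [302, 327, 11, 5, 21]), ((np.float64(242.1), np.float64(176.5)), [231, 172, 25, 9, 74])]
blue [((np.float64(16.2), np.float64(94.6)), [0, 83, 43, 26, 662]), ((np.float64(265.5), np.float64(246.9)), [250, 237, 33, 18, 184]), ((np.float64(539.9), np.float64(287.1)), [519, 270, 41, 35, 1099])]
```

View pics/z0.png

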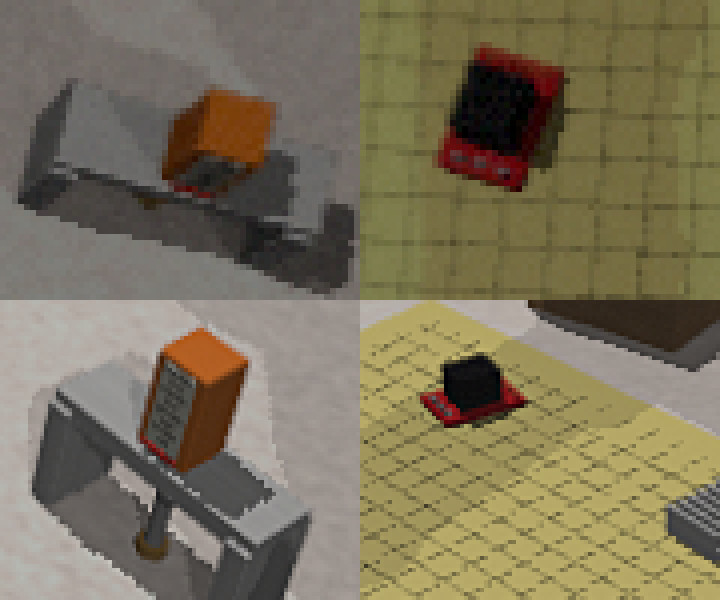

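The crop shows gauge A's grip top face (zoom corners (212,90), (276,97), (266,156), (204,148)) with its scale facing the robot. All four red board corners can be seen from above. I now cast these as rays and check the sizes.

```bash
python3 - <<'E'
from m import *
T=lambda a,ox,oy,k,zx=0,zy=0:[((x-zx)/k+ox-.5,(y-zy)/k+oy-.5) for x,y in a]
def rep(name,n,c,z):
    P=np.array([onz(n,*p,z) for p in c]); print(name,n,"ctr",P.mean(0).round(4))
    for i in range(len(P)):
        e=P[(i+1)%len(P)]-P[i]; print("  L %.1f ang %.3f"%(1e3*np.hypot(*e[:2]),np.arctan2(e[1],e[0])))
g=T([(212,90),(276,97),(266,156),(204,148)],370,165,6); rep("grip","top",g,.112)
gs=T([(200,328),(248,349),(208,372),(160,357)],382,240,4,0,300); rep("grip","side",gs,.112)
print(tri(np.mean(gs,0),np.mean(g,0)))
r=T([(480,48),(565,68),(522,190),(438,165)],165,140,6,360,0); rep("red","top",r,.006)
rs=T([(421,400),(446,428),(525,401)],215,150,4,360,300); rep("red","side",rs,.006)
c=(np.array(rs[0])+rs[2])/2; print("side ctr",onz("side",*c,.006)); print(tri(c,np.mean(r,0)))
# beam top-view: near edge line of beam z=.062
b=T([(55,165),(330,228)],370,165,6); rep("beam edge","top",b,.062)
o=get_obs(); M=R.from_rotvec(o["orientation"]).as_matrix(); print("jaw y ang",np.arctan2(M[1,1],M[0,1]),"z",M[:,2])
E
```

```text
grip top ctr [ 0.5531 -0.3294  0.112 ]
  L 24.2 ang -1.656
  L 23.4 ang 2.937
  L 23.4 ang 1.465
  L 22.9 ang -0.169
grip side ctr [ 0.5549 -0.3289  0.112 ]
  L 20.2 ang -1.518
  L 24.1 ang 2.904
  L 18.8 ang 1.820
  L 27.2 ang -0.135
(array([ 0.55297411, -0.32921811,  0.11322981]), [np.float64(0.0002897445460778797), np.float64(0.00028974454607815604)])
red top ctr [0.6357 0.1969 0.006 ]
  L 37.8 ang -1.787
  L 56.4 ang 2.877
  L 37.7 ang 1.299
  L 54.3 ang -0.264
red side ctr [0.6245 0.1915 0.006 ]
  L 37.8 ang -1.894
  L 56.4 ang -0.229
  L 64.9 ang 2.293
side ctr [0.63571052 0.19528098 0.006     ]
(array([0.63633002, 0.19679642, 0.00500418]), [np.float64(0.0005569236950271946), np.float64(0.0005569236950272898)])
beam edge top ctr [ 0.5362 -0.3267  0.062 ]
  L 110.6 ang -1.777
  L 110.6 ang 1.364
jaw y ang -1.1159659657181555 z [-8.18550346e-04  1.45630707e-03 -9.99998605e-01]
```

Both views agree: grip axis at about (0.553, −0.329), yaw about −0.19; red board at about (0.636, 0.197), yaw about −0.245. The sizes match. Now I move above the grip.

Request:
jog_arm(
  plan=[
    [[2.6, 2.8, 0], -0.065],
    [[2.6, 2.8, 0], -0.065],
    [[2.6, 2.8, 0], -0.065],
    [[2.6, 2.8, 0], -0.065],
    [[2.6, 2.8, 0], -0.065],
    [[2.6, 2.8, 0], -0.065],
    [[2.6, 2.8, 0], -0.065],
    [[2.6, 2.8, 0], -0.065],
    [[2.6, 2.8, -1], -0.065],
    [[2.3, 2.5, -2], -0.06],
    [[0, 0, -2], 0],
    [[0, 0, 0], 0],
  ],
  hand=8.5,
  grip_force=40,
)

```text
clock: 1.3
tcp_pos: [0.5528, -0.3271, 0.2505]
orientation: [-3.125, 0.294, 0.009]
contact_force: [-0.9, -0.4, -1.8]
grip_width: 0.0849
```

Request:
jog_arm(
  plan=[
    [[0, -0.2, -2], 0],
    [[0, 0, -2], 0],
    [[0, 0, -2], 0],
    [[0, 0, -2], 0],
    [[0, 0, -1.5], 0],
    [[0, 0, 0], 0],
    [[0, 0, 0], 0],
  ],
)

```text
clock: 2.0
tcp_pos: [0.5535, -0.3321, 0.1595]
orientation: [3.127, -0.3, 0.0]
contact_force: [-0.3, -1.1, 0.0]
grip_width: 0.0854
```

```bash
python3 - <<'E'
from h import *
i=grab_frame("side"); j=grab_frame("top")
z=lambda i,x,y,w,h,k: cv2.resize(i[y:y+h,x:x+w],None,fx=k,fy=k)
save(0,"pics/a.png",np.hstack([z(i,350,170,130,160,3),z(j,360,140,130,160,3)]))
o=get_obs();print(o["tcp_pos"],o["contact_force"],o["joints"],o["clock"])
E
```

```text
[ 0.55405841 -0.33205715  0.16026481] [-0.46488277 -0.26439695  0.3952391 ] [ 0.4168233   0.58431496  0.03658023  1.7452609  -0.02759098  0.81040484
 -1.29513658] 2.1
```

View pics/a.png

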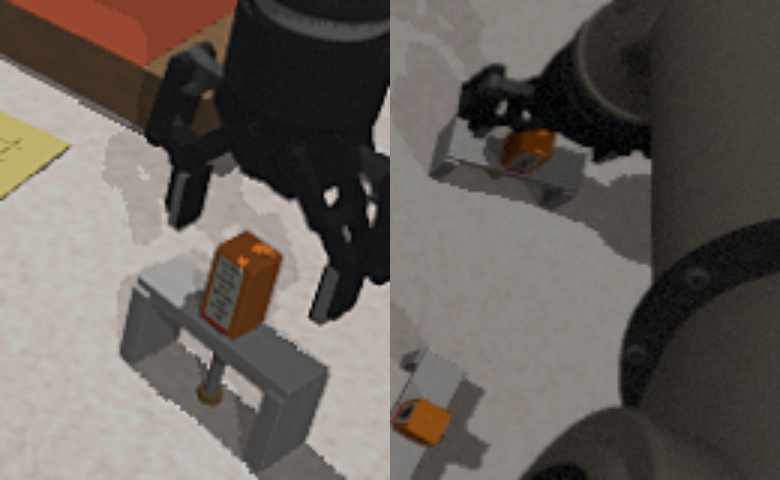

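The open fingers straddle the grip, centred, and slightly high. I lower, shift 2–3 mm and close.

Request:
jog_arm(
  plan=[
    [[0, 0.2, -0.8], 0],
    [[0, 0, -0.7], 0],
    [[0, 0, 0], 0],
    [[0, 0, 0], 0],
  ],
)

```text
clock: 2.5
tcp_pos: [0.5534, -0.3292, 0.1436]
orientation: [-3.127, 0.298, 0.001]
contact_force: [-0.1, -0.6, -0.3]
grip_width: 0.085
```

Request:
jog_arm(
  plan=[
    [[0, 0, 0], 0],
    [[0, 0, 0], 0],
    [[0, 0, 0], 0],
    [[0, 0, 0], 0],
    [[0, 0, 0], 0],
    [[0, 0, 0], 0],
    [[0, 0, 0], 0],
    [[0, 0, 0], 0],
  ],
  hand=1.5,
  grip_force=40,
)

```text
clock: 3.3
tcp_pos: [0.5536, -0.3296, 0.1441]
orientation: [3.127, -0.299, 0.001]
contact_force: [-0.8, -0.8, 2.0]
grip_width: 0.0257
```

Request:
jog_arm(
  plan=[
    [[0, 0, 0.5], 0],
    [[0, 0, 1], 0],
    [[0, 0, 2], 0],
    [[0, 0, 2.5], 0],
    [[0, 0, 2.5], 0],
    [[0, 0, 2], 0],
    [[0, 0, 1.5], 0],
    [[0, 0, 0], 0],
  ],
  grip_force=60,
)

```text
clock: 4.1
tcp_pos: [0.5543, -0.3298, 0.2664]
orientation: [3.126, -0.298, 0.006]
contact_force: [0.1, -1.0, -3.8]
grip_width: 0.0254
```

Request:
jog_arm(
  plan=[
    [[0.3, 1.5, 0], 0],
    [[0.6, 3, 0], 0],
    [[0.7, 4, 0], -0.01],
    [[0.7, 4.5, 0], -0.01],
    [[0.7, 4.5, 0], -0.01],
    [[0.7, 4.5, 0], -0.01],
    [[0.7, 4.5, 0], -0.01],
    [[0.7, 4.5, 0], 0],
    [[0.7, 4.5, 0], 0],
    [[0.7, 4.5, 0], 0],
    [[0.7, 4.5, 0], 0],
    [[0.6, 3, 0], 0],
  ],
)

```text
clock: 5.3
tcp_pos: [0.6296, 0.1516, 0.262]
orientation: [-3.119, 0.368, 0.006]
contact_force: [-0.6, 0.1, -3.5]
grip_width: 0.0257
```

Request:
jog_arm(
  plan=[
    [[0.4, 3, 0], 0],
    [[0.3, 1.5, 0], 0],
    [[0, 0.5, 0], 0],
    [[0, 0, 0], 0],
    [[0, 0, 0], 0],
    [[0, 0, 0], 0],
  ],
)

```text
clock: 5.9
tcp_pos: [0.6387, 0.1933, 0.2639]
orientation: [3.117, -0.381, 0.0]
contact_force: [-0.4, -0.6, -3.4]
grip_width: 0.0257
```

```bash
python3 - <<'E'
from h import *
i=grab_frame("side"); j=grab_frame("top")
z=lambda i,x,y,w,h,k: cv2.resize(i[y:y+h,x:x+w],None,fx=k,fy=k)
np.savez("f1.npz",i=i,j=j)
save(0,"pics/b.png",np.hstack([z(i,170,60,130,150,3),z(j,125,90,130,150,3)]))
o=get_obs();print(o["tcp_pos"],o["orientation"],o["contact_force"],o["clock"],o["grip_width"])
E
```

```text
[0.63871818 0.19397623 0.26402056] [ 3.11795956e+00 -3.79670848e-01  3.24280234e-04] [ 0.0932477  -0.24539623 -4.41458807] 6.0 0.025766737459518466
```

View pics/b.png

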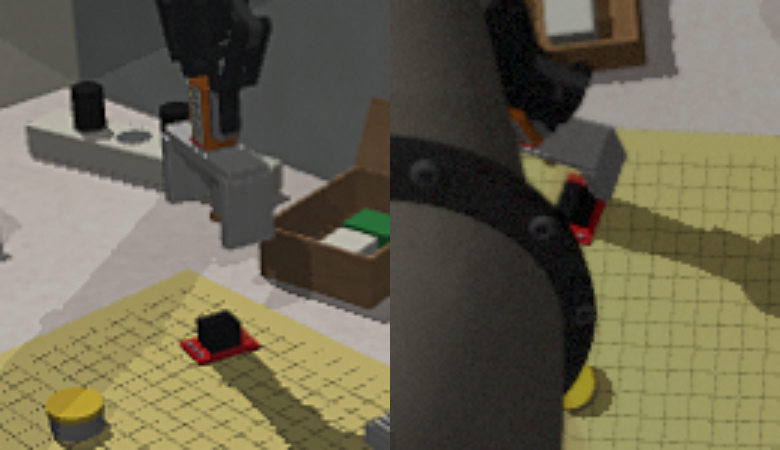

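Gauge held level; the board lies below it, undisturbed (side zoom (220,335)). I correct the offset and lower to about 3 cm above the mat.

Request:
jog_arm(
  plan=[
    [[-0.2, 0.2, -1], 0],
    [[-0.1, 0.1, -1.5], 0],
    [[0, 0, -1.5], 0],
    [[0, 0, -1.5], 0],
    [[0, 0, -1], 0],
    [[0, 0, -1], 0],
    [[0, 0, -0.7], 0],
    [[0, 0, 0], 0],
    [[0, 0, 0], 0],
  ],
)

```text
clock: 6.9
tcp_pos: [0.6358, 0.1987, 0.1821]
orientation: [-3.119, 0.377, -0.001]
contact_force: [0.2, -0.2, -3.7]
grip_width: 0.0256
```

```bash
python3 - <<'E'
from h import *
i=grab_frame("side"); o=get_obs(); p=o["tcp_pos"]; print(p,o["contact_force"],o["clock"])
print("pred foot",proj("side",[p-[0,0,.144]]),"pred relay top",proj("side",[[.636,.1965,.028]]))
x,y,w,h=190,110,100,90
save(0,"pics/c.png",cv2.resize(i[y:y+h,x:x+w],None,fx=6,fy=6,interpolation=cv2.INTER_NEAREST))
E
```

```text
[0.6359434  0.19875061 0.18252765] [ 0.11208563  0.68405136 -3.78572543] 6.95
pred foot [[241.23057666 162.68390971]] pred relay top [[242.08117925 166.72241396]]
```

View pics/c.png

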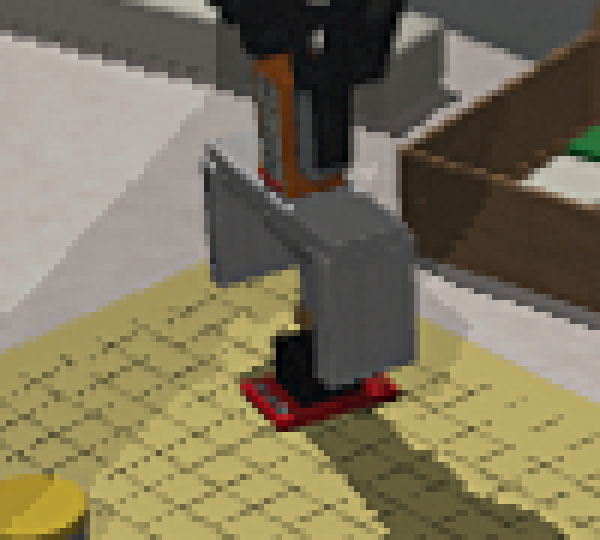

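The gauge is centred over the relay, with the legs clear of the board. I descend slowly.

Request:
jog_arm(
  plan=[
    [[0, -0.1, -0.6], 0],
    [[0, -0.1, -0.6], 0],
    [[0, 0, -0.6], 0],
    [[0, 0, -0.5], 0],
    [[0, 0, -0.4], 0],
    [[0, 0, -0.3], 0],
    [[0, 0, -0.2], 0],
    [[0, 0, 0], 0],
    [[0, 0, 0], 0],
    [[0, 0, 0], 0],
  ],
)

```text
clock: 7.95
tcp_pos: [0.6354, 0.1965, 0.15]
orientation: [3.119, -0.377, -0.0]
contact_force: [-0.7, -0.8, -3.2]
grip_width: 0.0256
```

Request:
jog_arm(
  plan=[
    [[0, 0, -0.15], 0],
    [[0, 0, -0.15], 0],
    [[0, 0, 0], 0],
    [[0, 0, 0], 0],
  ],
)

```text
clock: 8.35
tcp_pos: [0.6355, 0.1967, 0.1469]
orientation: [-3.119, 0.376, -0.0]
contact_force: [-0.1, -0.1, -2.2]
grip_width: 0.0257
```

Request:
jog_arm(
  plan=[
    [[0, 0, -0.1], 0],
    [[0, 0, 0], 0],
    [[0, 0, 0], 0],
  ],
)

```text
clock: 8.65
tcp_pos: [0.6356, 0.1966, 0.1462]
orientation: [-3.119, 0.376, -0.0]
contact_force: [-1.0, -0.7, 0.3]
grip_width: 0.0255
```

Request:
jog_arm(
  plan=[
    [[0, 0, -0.1], 0],
    [[0, 0, 0], 0],
    [[0, 0, 0], 0],
  ],
)

```text
clock: 8.95
tcp_pos: [0.6357, 0.1965, 0.1461]
orientation: [-3.119, 0.377, -0.001]
contact_force: [-3.9, -1.7, 8.0]
grip_width: 0.0257
```

The legs are on the mat. I open and check before retreating.

Request:
jog_arm(
  plan=[
    [[0, 0, 0], 0],
    [[0, 0, 0], 0],
    [[0, 0, 0], 0],
    [[0, 0, 0], 0],
    [[0, 0, 0], 0],
    [[0, 0, 0], 0],
    [[0, 0, 0], 0],
    [[0, 0, 0], 0],
  ],
  hand=8.5,
)

```text
clock: 9.75
tcp_pos: [0.6355, 0.1966, 0.1449]
orientation: [-3.119, 0.377, -0.0]
contact_force: [0.4, 0.1, -0.2]
grip_width: 0.0846
```

Request:
jog_arm(
  plan=[
    [[0, 0, 0.5], 0],
    [[0, 0, 1], 0],
    [[0, 0, 2], 0],
    [[0, 0, 3], 0],
    [[0, 0, 3], 0],
    [[0, 0, 3], 0],
    [[0, 0, 3], 0],
    [[-1, -4, 1], 0],
    [[-1, -4, 0], 0],
    [[-1, -4, 0], 0],
    [[-1, -4, 0], 0],
    [[-1, -4, 0], 0],
  ],
)

```text
clock: 10.95
tcp_pos: [0.585, -0.005, 0.3112]
orientation: [-3.119, 0.376, -0.002]
contact_force: [0.8, -0.6, -0.3]
grip_width: 0.0847
```

Request:
jog_arm(
  plan=[
    [[0, -4, 0], 0],
    [[0, -4, 0], 0],
    [[0, -4, 0], 0],
    [[0, -4, 0], 0],
    [[0, -4, 0], 0],
    [[0, -4, 0], 0],
    [[0, -3, 0], 0],
    [[0, 0, 0], 0],
    [[0, 0, 0], 0],
  ],
)

```text
clock: 11.85
tcp_pos: [0.5853, -0.2739, 0.3106]
orientation: [-3.119, 0.379, -0.001]
contact_force: [0.5, 0.8, -0.3]
grip_width: 0.0852
```

```bash
python3 - <<'E'
from m import *
i=grab_frame("side"); j=grab_frame("top"); o=get_obs(); print(o["tcp_pos"],o["contact_force"],o["clock"])
for n,im in(("side",i),("top",j)):
    print(n,"or",[b for b in blobs(im,5,17,30,150) if b[1][1]>60]); print("blue",[b for b in blobs(im,105,125) if b[1][4]<400])
print("pred grip top",proj("side",[.636,.1965,.114]),proj("top",[.636,.1965,.114]))
z=lambda i,x,y,w,h,k: cv2.resize(i[y:y+h,x:x+w],None,fx=k,fy=k,interpolation=cv2.INTER_NEAREST)
save(0,"pics/d.png",np.hstack([z(i,200,110,80,100,5),z(j,145,110,80,100,5)]))
E
```

```text
[ 0.58596019 -0.27179306  0.31037611] [0.0981036  1.23718171 0.40234916] 11.95
side or [((np.float64(242.1), np.float64(143.9)), [234, 133, 14, 24, 217]), ((np.float64(392.6), np.float64(170.2)), [351, 150, 84, 43, 1790]), ((np.float64(301.7), np.float64(308.1)), [293, 293, 23, 39, 474])]
blue [((np.float64(265.4), np.float64(246.9)), [250, 237, 33, 18, 185])]
top or [((np.float64(178.2), np.float64(145.0)), [172, 139, 14, 13, 123]), ((np.float64(371.3), np.float64(280.6)), [361, 273, 20, 15, 169])]
blue [((np.float64(555.0), np.float64(175.0)), [551, 169, 9, 13, 83]), ((np.float64(275.9), np.float64(222.0)), [267, 209, 19, 25, 175])]
pred grip top [[240.37674638 134.89741277]] [[177.79419918 143.87085899]]
```

View pics/d.png

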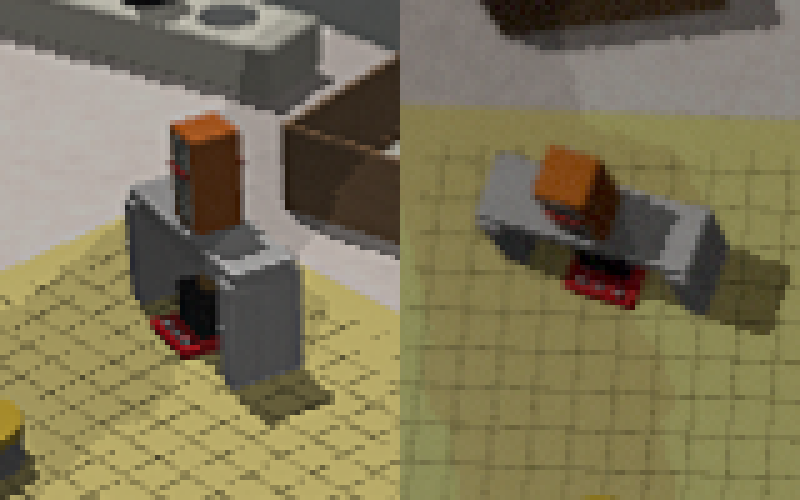

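The gauge stands upright astride the red board. The grip top is at side pixel (240.5,134.9), against a predicted (240.4,134.9). The red board's front corner is at (190.9,170.9), against (191.5,171.2) before, so the board has not moved. The blue board's blob is unchanged and the red pointer has risen on the scale. I hand in.

```bash
python3 -c "
from bench import *
print(hand_in())"
```

```text
the job is handed in; nothing more can be done
None
```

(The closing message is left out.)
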